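# Pack a tip rack into its carry case and latch the lid

## Task

The cradle only lets you hold the small orange tip rack by its ends, but the orange case has finger room only along the rack's long sides: so lift the rack out of the steel cradle, stand it on the blue mat and let go, then take it again the other way round and put it down between the two grey ribs inside the case, its long side running from front to back. Swing the case's clear lid fully shut, and only then turn the black turnbutton square across the lid to secure it. Keep the rack upright and leave the two dishes and the vial where they are.

Things in the scene. Friction and masses are not known exactly. Their poses are not given: they have to be found in the camera images.
- rack: loose orange pipette-tip rack, a block 60 (its x) x 34 (its y) x 45 mm high with a white dotted top; origin at the centre of its underside, z up. Either half turn is the same. About 0.15 kg. At the start it stands in the cradle, long side along the cradle's x
- cradle: fixed steel cradle: base 56 x 52 x 8 mm, on which the rack stands, and two 5 mm thick walls along the rack's long sides (along x, at y = +-21.5 mm, 50 mm long), up to 51 mm above the bench, 2 mm below the rack's top; both ends (+-x) are open, the rack's ends overhang the base by 2 mm. Origin at the centre of its underside
- mat: fixed flat blue mat 130 x 130 x 4 mm; origin at the centre of its underside, on the bench
- case: fixed orange open-topped case, outside 80 (x) x 140 (y) x 65 mm high, walls and floor 5 mm thick; origin at the centre of its underside. The lid is hinged on its +x (far) side. A grey bracket 30 x 34 x 72 mm high stands against the middle of its -x (front) wall and carries the turnbutton. The cavity is 70 mm in x, so a rack put in with its long side along the case's x has 5 mm to spare at each end
- nest (a point): centre of the case's inner floor (5 mm above the bench), axes as the case's. Two grey ribs 12 mm high and 4 mm thick run along x at y = +-23 mm (42 mm clear between them): the rack stands on the floor between them with its long side along x, its top then 15 mm below the rim; beside the ribs 40 mm are free on either side
- lid (a joint): hinge angle of the clear lid with white border (80 x 140 x 6 mm): 0 = shut, lying on the rim with its top 71 mm above the bench; grows as it opens upward and away to the case's +x; starts near 1.8 rad and stays where it is left (stiff hinge, about 1.5 N at the edge)
- lid_hinge (a point): middle of the lid's hinge line, which runs along the case's y: case x = +40 mm, 65 mm above the bench; it does not move as the lid swings
- lid_edge (a point): middle of the lid's free edge on its outer (top) face, 80 mm from the hinge line; moves with the lid
- turnbutton (a joint): angle of the turnbutton about its upright pivot: at 0 its nose points to the case's +y, alongside the front edge and clear of the lid; grows clockwise seen from above; 1.571 (the stop) = nose pointing to the case's +x, square across the lid. Starts between -0.4 and 0.2; a little stiff, stays where it is left
- turnbutton_pivot (a point): on the pivot axis at the top of the turnbutton, 88.5 mm above the bench, 56 mm in front (-x) of the case's centre. The turnbutton is a black hub of 22 mm diameter with one nose, 16 mm high, underside 72.5 mm above the bench (1.5 mm above the shut lid)
- turnbutton_nose (a point): end of the nose's top face, 50 mm from the pivot; the nose is a bar 12 mm wide with a yellow end
- dish_a: loose closed culture dish with yellow agar, 92 mm diameter, 15 mm high, beyond the mat; leave alone. Origin at the centre of its underside
- dish_b: loose closed culture dish with tan agar, 92 mm diameter, 15 mm high, beyond the mat and to the robot's right; leave alone. Origin at the centre of its underside
- vial: loose small amber jar with black cap, 32 mm diameter, 75 mm high, beyond the mat; leave alone. Origin at the centre of its underside
There are look-alikes about, which are no part of the job. Of the things that look like the case, the middle-sized one is meant.

How it is judged:
On the way, in this order (a step that is already met when the one before it is completed fails the run):
1. the rack stands upright on the blue mat, at rest and let go of (x of rack in the frame of mat between -0.065 and 0.065 m and y of rack in the frame of mat between -0.065 and 0.065 m and height (world z) of rack below 0.009 m and angle between rack's own z axis and vertical below 0.1 rad and contact force between the fingers and rack below 0.1 N and linear speed of rack below 0.03 m/s), for 0.2 s.
2. the rack stands on the case floor between the ribs, let go of, the lid still open (x of rack in the frame of nest between -0.009 and 0.009 m and y of rack in the frame of nest between -0.008 and 0.008 m and z of rack in the frame of nest between -0.005 and 0.005 m and angle between rack's own z axis and vertical below 0.1 rad and angle between the x axis of rack and the x axis of case, either way round below 0.3 rad and contact force between the fingers and rack below 0.1 N and linear speed of rack below 0.03 m/s and value of joint lid above 0.8 rad), for 0.2 s.
3. the lid is fully shut with the turnbutton not yet turned (value of joint lid below 0.06 rad and value of joint turnbutton below 0.8 rad), for 0.2 s.
4. the turnbutton is turned across the shut lid (value of joint lid below 0.06 rad and value of joint turnbutton above 1.3 rad), for 0.2 s.
At the end, for the whole second after the job is handed in: rack upright on the case floor between the ribs (within 9 mm along, 8 mm across, 5 mm in height, tilt under 0.1 rad, long side within 0.3 rad of the case's x), lid under 0.06 rad, turnbutton past 1.3 rad (square is 1.571), all let go and at rest (all of step 4 and x of rack in the frame of nest between -0.009 and 0.009 m and y of rack in the frame of nest between -0.008 and 0.008 m and z of rack in the frame of nest between -0.005 and 0.005 m and angle between rack's own z axis and vertical below 0.1 rad and angle between the x axis of rack and the x axis of case, either way round below 0.3 rad and contact force between the fingers and rack below 0.1 N and linear speed of rack below 0.03 m/s and velocity of joint lid between -0.05 and 0.05 rad/s and velocity of joint turnbutton between -0.05 and 0.05 rad/s); the robot touches nothing.
It fails at once if the rack is tipped over by more than 0.6 rad (angle between rack's own z axis and vertical above 0.6 rad).
It fails at once if the dish with yellow agar is pushed more than 30 mm away or tipped over (distance of dish_a from where it was at the start of the episode above 0.03 m or angle between dish_a's own z axis and vertical above 0.5 rad).
It fails at once if the dish with tan agar is pushed more than 30 mm away or tipped over (distance of dish_b from where it was at the start of the episode above 0.03 m or angle between dish_b's own z axis and vertical above 0.5 rad).
It fails at once if the vial is pushed more than 30 mm away or tipped over (distance of vial from where it was at the start of the episode above 0.03 m or angle between vial's own z axis and vertical above 0.5 rad).
It also fails if it takes over 72 s, if anything falls off the work surface, if the arm or the gripper's body presses on something with over 40 N, if the wrist force passes 120 N, or if a joint passes its speed limit or range.

## Robot

A 6-joint arm with a two-finger parallel gripper is mounted at the origin on the work surface. World frame = base frame: x ahead of the robot, y to its left, z up, the work surface at z = 0. Lengths are in m, angles in rad, forces in N, time in s.
With the tool pointing down it reaches from about 0.375 to 0.9 m from the base axis. Payload 3.1 kg.
Tool frame: the origin (TCP) lies midway between the tips of the shut fingers; the grasp point (between the pads) lies manip.tcp_to_grasp behind it (manip.tcp_to_grasp is the distance from the TCP to the grasp point, in m); z points along the fingers, y is the direction in which the jaws open and shut (so a half turn about z gives the same grasp; the last joint's range is limited). The gripper opens to 85 mm and grips with 20 to 120 N. Pads are 22 mm wide; open, the fingers measure 114 mm over their backs; the gripper's body (76 mm by 85 mm) begins 54 mm behind the grasp point. The pads swing forward as they close: fully open they stand 13 mm farther back than shut.
Start: joints at [-1.456, 0.527, 1.433, -0, 1.181, -0.178], TCP at [0.18, -0.598, 0.231] pointing down, gripper open.
Joint ranges: [-3.08, 3.08], [-0.75, 2.2], [0.22, 2.44], [-1.43, 4.57], [0, 2.65], [-2.85, 2.85]. Speed limits (rad/s): [2.79, 2.79, 3.14, 3.14, 3.14, 3.14].

## Interface

Orientations are given as a 3x3 rotation matrix whose columns are the frame's x, y, z axes.
In Python, from rig import get_obs, vision, ticket, nets, manip gives the robot as it stands.
- The arm moves only by the tool carry_out, never from a script. Its argument "targets" is a list that holds one entry, the list of rows, each a list of 5 numbers: the finger opening in mm, from 0 to 85.4, then the shift along the world's x, y, z in units of 50 mm (1.0 is 50 mm), then the turn about the world's z in degrees. A call has 1 to 12 rows; each row is the pose to reach, as a shift and turn from the pose commanded when the call began; what a row does not reach only later rows make up. A row lasts 1/8 s, in which the tool goes at most 62.5 mm and 10.7 degrees, less where a joint would pass 70% of its speed; a pose out of reach is approached as far as the arm can. A call with a gripper value outside its range is refused whole. The fingers move at their own pace and stop on an object; "squeeze" is the grip in N (left out, the last holds). Time passes only in rows, so rows that repeat a pose let the fingers close. It gives the time, the measured TCP pose, the force and the opening at its end, in the units of the state.
- get_obs(): the state, without advancing time (a new reading comes with each control period).
- vision.capture(name): name is "side" or "top"; returns the picture (384x512x3 uint8, blue, green, red); there is no depth.
- vision.camera_model(name): a dict with "mtx" (3x3 intrinsics, pixels), "D" ([k1, k2, p1, p2, k3] as OpenCV has them; the pictures are not rectified), "view" (4x4, takes a point from world to camera coordinates). Camera axes: x right, y down, z forward; pixel columns grow to the right and rows downward; lengths in m; the calibration is good to about 2 mm. A picture is of the moment at which its call begins. camera_model takes no time and is no camera call.
- ticket.job_done(): hands the job in, once; it reports no verdict.
Trained networks look in the newest picture that a camera, given by its name, has taken for a name from the list of things; names that differ only in an ending like _2 or _b are one class to them, and where a whole thing is asked for, a point or a joint stands for the part that bears it (a point fixed in the world has none). Each returns a list of dicts, best first, with "confidence" (0 to 1); they miss things now and then, are a little off and sometimes report something else, mostly with a low value. They report only what shows in the picture. A call takes as long as a camera call. They do not tell look-alikes from the thing itself.
- nets.look_for(camera, label): "point" ([column, row] in pixels, amid what is visible of it).
The state is a dict: "time_s": time; "joint_pos": joint angles; "qvel": joint speeds; "joint_torque": joint torques, N m; "ee_pos": TCP position; "eef_rot": TCP orientation; "ft_force": force on the tool from outside, world axes, zero at the start; "ft_torque": the same for the moment, N m; "finger_gap": opening from 0.0 (shut) to 1.0 (fully open).
Only numpy, scipy, OpenCV 4.12 (cv2) and the standard library are available. Lean on these libraries where they do the work, as an engineer would, in place of code of your own. Each camera call takes 0.05 s, during which the arm holds its last target. There are 200 camera calls.

## Working session

There is one attempt and no reset: what is moved stays moved. The work goes in short steps, Python scripts to look and compute and a tool call to move; the robot and the scene stay as the last step left them, time stands still between calls to the robot, and variables do not carry over. Pictures are saved under pics/ and viewed, about 8 in all and at most 12, crops included, and the job is handed in when it is done.

Besides the shell and the picture viewer there is one more tool, called after "Emit:" by a JSON object that holds its "method" and its "body", one argument or row to a line. carry_out: Moves the arm, as the interface text tells. Its arguments: {"type":"object","properties":{"targets":{"type":"array"},"squeeze":{"type":"number"}},"required":["targets"]}

```bash
mkdir -p pics; ls
cat > h.py <<'E'
import numpy as np, cv2
from rig import get_obs, vision, ticket, nets, manip
def ray(cam,px):
    m=vision.camera_model(cam);K=np.array(m["mtx"],float);D=np.array(m["D"],float);V=np.array(m["view"],float)
    u=cv2.undistortPoints(np.array([[px]],float),K,D)[0,0]
    R,t=V[:3,:3],V[:3,3]
    return -R.T@t, R.T@np.array([u[0],u[1],1.])
def at_z(cam,px,z):
    o,d=ray(cam,px); return o+d*(z-o[2])/d[2]
def proj(cam,P):
    m=vision.camera_model(cam);V=np.array(m["view"],float)
    return cv2.projectPoints(np.atleast_2d(np.array(P,float)),cv2.Rodrigues(V[:3,:3])[0],V[:3,3],np.array(m["mtx"],float),np.array(m["D"],float))[0][:,0]
def shot(cam,name):
    im=vision.capture(cam); cv2.imwrite(f"pics/{name}.png",im); return im
E
python3 - <<'E'
from h import *
print(manip.tcp_to_grasp, get_obs())
for c in("top","side"):
    shot(c,c+"0"); o,d=ray(c,(256,192)); print(c,o.round(3),d.round(3))
    for l in("rack","cradle","mat","case","lid","lid_edge","turnbutton","turnbutton_pivot","turnbutton_nose","dish_a","vial"):
        print(c,l,[(np.round(r["point"]).tolist(),round(r["confidence"],2)) for r in nets.look_for(c,l)])
E
```

```text
pics
0.0187 {'time_s': 0.0, 'joint_pos': array([-1.45647507e+00,  5.28433520e-01,  1.43390550e+00, -6.69612174e-06,
        1.18137611e+00, -1.78476191e-01]), 'qvel': array([-0.00209866, -0.00028454, -0.00094971, -0.00131112,  0.00108864,
       -0.00088708]), 'joint_torque': array([ 4.89847807e-04, -4.42348731e+01, -1.78027850e+01, -4.67623158e-04,
        8.54871178e-03,  7.05363874e-06]), 'ee_pos': array([ 0.18035322, -0.59767125,  0.23035265]), 'eef_rot': array([[ 9.57439500e-01,  2.88633923e-01, -2.48270778e-04],
       [ 2.88633791e-01, -9.57437252e-01,  2.10791907e-03],
       [ 3.70713259e-04, -2.08986432e-03, -9.99997748e-01]]), 'ft_force': array([ 0.29876963, -0.44056219,  1.37662484]), 'ft_torque': array([-0.0319904 , -0.02234562,  0.00783253]), 'finger_gap': 1.0008847841759578}
top [0.459 0.091 1.054] [ 0.075  0.015 -0.997]
top rack [([421.0, 199.0], 0.91)]
top cradle [([410.0, 202.0], 0.82), ([190.0, 197.0], 0.52)]
top mat [([297.0, 191.0], 0.65)]
top case [([192.0, 196.0], 0.8), ([124.0, 180.0], 0.69), ([207.0, 298.0], 0.63)]
top lid [([187.0, 180.0], 0.93), ([119.0, 17
[... 567 characters left out ...]
3)]
side case [([204.0, 251.0], 0.86), ([130.0, 316.0], 0.76), ([322.0, 119.0], 0.42)]
side lid [([124.0, 309.0], 0.94), ([185.0, 229.0], 0.79), ([333.0, 281.0], 0.62)]
side lid_edge [([336.0, 278.0], 0.98), ([127.0, 312.0], 0.88), ([184.0, 228.0], 0.66)]
side turnbutton [([238.0, 264.0], 0.87), ([142.0, 323.0], 0.72), ([380.0, 302.0], 0.56)]
side turnbutton_pivot [([236.0, 266.0], 0.8), ([378.0, 299.0], 0.64)]
side turnbutton_nose [([376.0, 297.0], 0.81), ([239.0, 267.0], 0.69), ([143.0, 323.0], 0.63), ([245.0, 124.0], 0.52)]
side dish_a [([245.0, 124.0], 0.67), ([236.0, 264.0], 0.63), ([213.0, 156.0], 0.61), ([185.0, 227.0], 0.22)]
side vial [([183.0, 176.0], 0.89), ([186.0, 227.0], 0.25)]
```

View pics/top0.png

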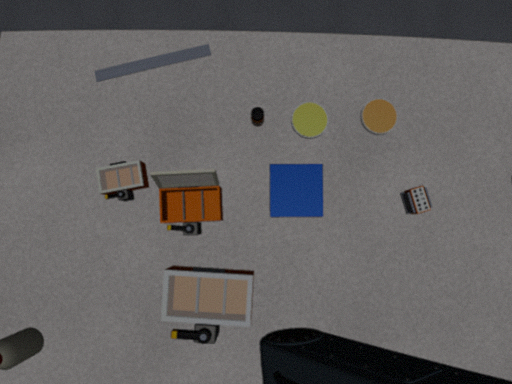

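View pics/side0.png

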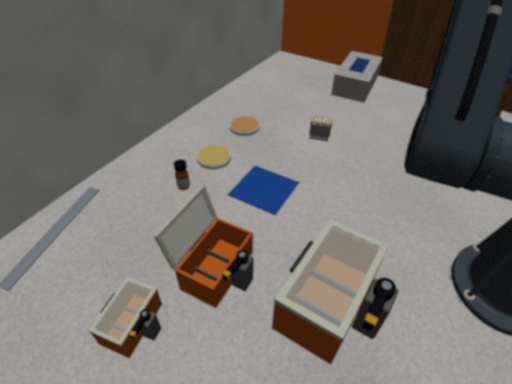

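The middle-sized, open orange case is in the top view at about (190,205), with its turnbutton near (180,228). The rack in its cradle is at (418,200) and the mat at (296,190). Next I'll take enlarged crops with a first pose guess drawn on them.

```bash
cat >> h.py <<'E'
def T(x,y,yaw,P):
    c,s=np.cos(yaw),np.sin(yaw); P=np.atleast_2d(np.array(P,float))
    return np.c_[x+c*P[:,0]-s*P[:,1], y+s*P[:,0]+c*P[:,1], P[:,2]]
def rect(a,b,z): return [[-a,-b,z],[a,-b,z],[a,b,z],[-a,b,z]]
def crop(im,cx,cy,w=100,h=75,k=4,polys=(),cam=None,g=2.0):
    x0,y0=int(cx-w/2),int(cy-h/2)
    c=cv2.resize(im[y0:y0+h,x0:x0+w],None,fx=k,fy=k,interpolation=cv2.INTER_CUBIC)
    c=np.clip(c.astype(float)*g,0,255).astype(np.uint8)
    for P in polys:
        q=((proj(cam,P)+0.5-[x0,y0])*k).round().astype(int)
        cv2.polylines(c,[q.reshape(-1,1,2)],True,(0,255,0),1)
    return c
E
python3 - <<'E'
from h import *
im=cv2.imread("pics/top0.png"); sd=cv2.imread("pics/side0.png")
hsv=cv2.cvtColor(im,cv2.COLOR_BGR2HSV)
# mat
m=cv2.inRange(hsv,(105,120,40),(130,255,255)); n,l,s,c=cv2.connectedComponentsWithStats(m); i=1+s[1:,4].argmax()
print("mat",at_z("top",c[i],.004),cv2.minAreaRect(cv2.findContours((l==i).astype(np.uint8),0,1)[0][0]))
# case front/rim: orange
m=cv2.inRange(hsv,(3,150,60),(14,255,255)); m[:,:150]=0; m[260:]=0; m[:,230:]=0
n,l,s,c=cv2.connectedComponentsWithStats(m); i=1+s[1:,4].argmax(); r=cv2.minAreaRect(cv2.findContours((l==i).astype(np.uint8),0,1)[0][0]); print("case",s[i],r)
b=cv2.boxPoints(r); print([at_z("top",p,.065).round(3) for p in b])
print("hub",at_z("top",(188,228),.0885),"rack",at_z("top",(421,199),.053), at_z("top",(258,116),.075))
cx,cy=at_z("top",r[0],.065)[:2]
print("case c",cx,cy)
M=np.vstack([np.hstack([crop(im,192,205),crop(im,418,200)]),np.hstack([crop(sd,215,250),crop(sd,321,128,50,37,8)[:300,:400] if 0 else cv2.resize(crop(sd,321,128,50,38,8),(400,300))])])
cv2.imwrite("pics/m1.png",M)
E
```

```text
mat [0.54552677 0.00970933 0.004     ] ((296.0, 190.0), (52.0, 52.0), 90.0)
case [ 159  186   62   37 1700] ((189.7296142578125, 204.01124572753906), (34.719871520996094, 60.82221984863281), 87.61405944824219)
[array([0.537, 0.332, 0.065]), array([0.546, 0.191, 0.065]), array([0.467, 0.185, 0.065]), array([0.457, 0.325, 0.065])]
hub [0.44649439 0.25575868 0.0885    ] rack [ 0.52864519 -0.28143655  0.053     ] [0.70850522 0.106309   0.075     ]
case c 0.5014093720174985 0.2577976326693131
```

View pics/m1.png

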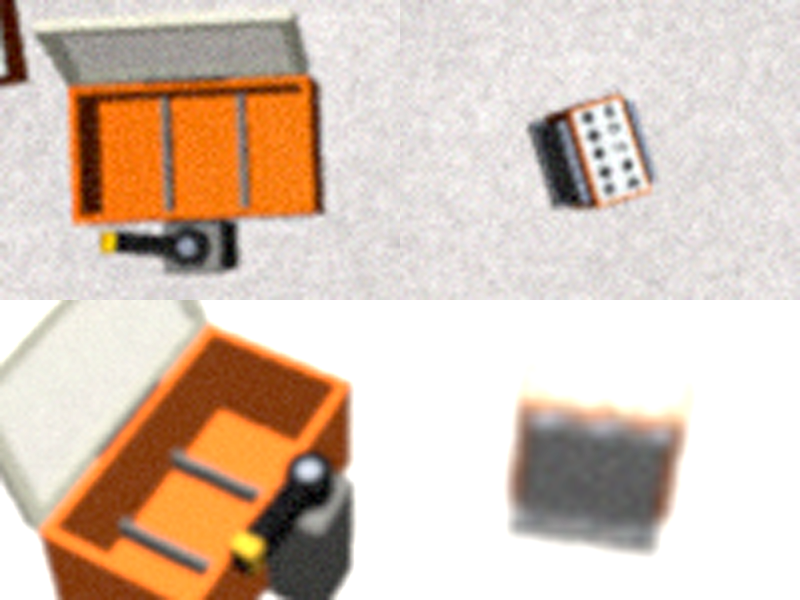

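Top row: the case rim, ribs and button (nose toward +y) are clear, and the rack is tilted in its cradle. I'll fit the poses from corner pixels and check against the pictures.

```bash
cat > fit.py <<'E'
from h import *
from scipy.optimize import least_squares
im=cv2.imread("pics/top0.png"); sd=cv2.imread("pics/side0.png")
def px(c,x0,y0,k=4): return np.array(c,float)/k-0.5+[x0,y0]
# rack top corners (crop coords, right tile has +400)
R=px(np.array([[570,112],[620,93],[653,188],[602,207]])-[400,0],368,162)   # +x+y,+x-y,-x-y,-x+y
Rm=[[.03,.017,.053],[.03,-.017,.053],[-.03,-.017,.053],[-.03,.017,.053]]
C=px([[72,88],[314,79],[322,211],[75,222]],142,167)
Cm=[[.04,.07,.065],[.04,-.07,.065],[-.04,-.07,.065],[-.04,.07,.065]]
for n,Q,M,g in(("rack",R,Rm,(.53,-.28,.3)),("case",C,Cm,(.5,.26,.07))):
    s=least_squares(lambda p:(proj("top",T(*p,M))-Q).ravel(),g); print(n,s.x.round(4),np.degrees(s.x[2]).round(1),"res px",s.fun.round(1))
    if n=="rack": r=s.x
    else: c=s.x
hub=px([187,244],142,167); nose=px([103,242],142,167)
print("hub",at_z("top",hub,.0885).round(4),"pred",T(*c,[-.056,0,.0885]).round(4),"nose",at_z("top",nose,.0885).round(4))
cr=[T(*c,rect(.04,.07,.065)),T(*c,rect(.04,.07,0)),T(*c,[[-.035,-.021,.017],[.035,-.021,.017],[.035,.021,.017],[-.035,.021,.017]]),T(*c,np.array(rect(.015,.017,.072))-[.055,0,0])]
rr=[T(*r,rect(.03,.017,.053)),T(*r,rect(.028,.026,0))]
M=np.vstack([np.hstack([crop(im,192,205,polys=cr,cam="top"),crop(im,418,200,polys=rr,cam="top")]),np.hstack([crop(sd,215,250,polys=cr,cam="side",g=1.2),crop(sd,321,128,50,38,8,rr,"side",g=1)[:300]])])
cv2.imwrite("pics/m2.png",M)
E
python3 fit.py
```

```text
rack [ 0.5286 -0.2798  0.3525] 20.2 res px [-0.6 -0.3  0.2 -0.1  0.5  0.3 -0.1  0.2]
case [0.5016 0.2564 0.0715] 4.1 res px [ 0.2 -0.5 -0.  -0.9 -0.7  0.8  0.5  0.6]
hub [0.4476 0.2552 0.0885] pred [[0.4457 0.2524 0.0885]] nose [0.4473 0.3028 0.0885]
```

View pics/m2.png

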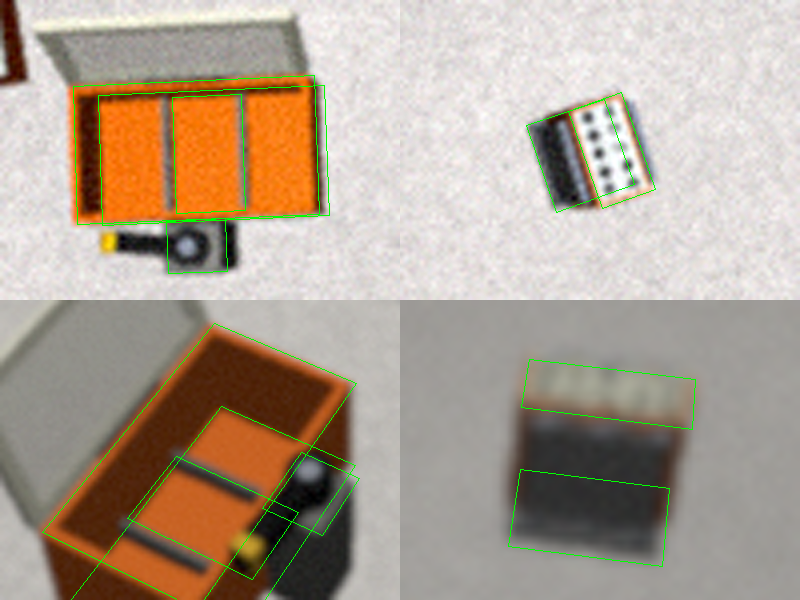

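Overlays agree with the pictures to within about 1 px: rim, ribs and cradle base all line up. The rack is at (0.529,-0.280), yaw 20°, and the case at (0.502,0.256), yaw 4°. I'll move above the rack with the jaws along its long axis.

Emit:
{"method": "carry_out", "body": {
  "targets": [
    [[85, 1.0, 0.9, 0, 10], [85, 2.0, 1.8, 0, 20], [85, 3.0, 2.7, 0, 30], [85, 4.0, 3.6, 0, 40], [85, 5.0, 4.5, 0, 50], [85, 6.0, 5.4, 0, 60], [85, 6.96, 6.36, 0, 70], [85, 6.96, 6.36, -0.5, 80], [85, 6.96, 6.36, -1.0, 90], [85, 6.96, 6.36, -1.8, 93.4], [85, 6.96, 6.36, -2.0, 93.4], [85, 6.96, 6.36, -2.0, 93.4]]
  ]
}}

```text
time_s: 2.7
ee_pos: [0.5283, -0.2805, 0.1311]
eef_rot: [[-0.344, 0.939, -0.001], [0.939, 0.344, 0.001], [0.001, -0.0, -1.0]]
ft_force: [0.7, -0.2, 0.3]
finger_gap: 0.994
```

Run:
```python
from h import *
o=get_obs(); print(o["ee_pos"],o["eef_rot"].round(3).tolist(),o["ft_force"])
a=shot("top","t1"); b=shot("side","s1")
cv2.imwrite("pics/m3.png",np.hstack([cv2.resize(crop(a,418,200),(400,300)),crop(b,321,120,80,60,5)]))
```

```text
[ 0.52832864 -0.28049461  0.13112098] [[-0.344, 0.939, -0.001], [0.939, 0.344, 0.001], [0.001, -0.0, -1.0]] [ 0.69946611 -0.16599477  0.27727055]
```

View pics/m3.png

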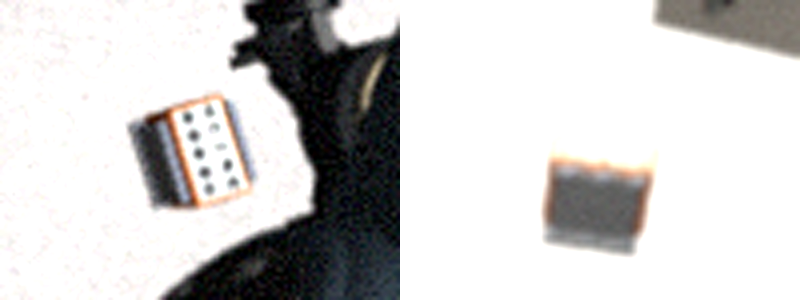

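The rack is undisturbed. The finger tip seen at (235,60) in the left crop fits the expected parallax for a TCP right over the rack. Descending.

Emit:
{"method": "carry_out", "body": {
  "targets": [
    [[85, 0, 0, -0.5, 0], [85, 0, 0.01, -1.0, 0], [85, 0, 0.01, -1.5, 0], [85, 0, 0.01, -1.9, 0], [85, 0, 0.01, -2.2, 0], [85, 0, 0.01, -2.44, 0], [85, 0, 0.01, -2.44, 0]]
  ]
}}

```text
time_s: 3.68
ee_pos: [0.5283, -0.2798, 0.009]
eef_rot: [[-0.345, 0.939, -0.001], [0.939, 0.345, 0.0], [0.001, -0.0, -1.0]]
ft_force: [0.0, 0.9, -0.1]
finger_gap: 0.993
```

Run:
```python
from h import *
o=get_obs(); print(o["ee_pos"],o["ft_force"])
a=shot("top","t2"); b=shot("side","s2")
cv2.imwrite("pics/m4.png",np.hstack([crop(a,418,200,g=1.6),crop(b,321,120,80,60,5,g=1)]))
```

```text
[ 0.52826981 -0.27982117  0.00897478] [ 0.03509428  0.9370972  -0.0642593 ]
```

View pics/m4.png

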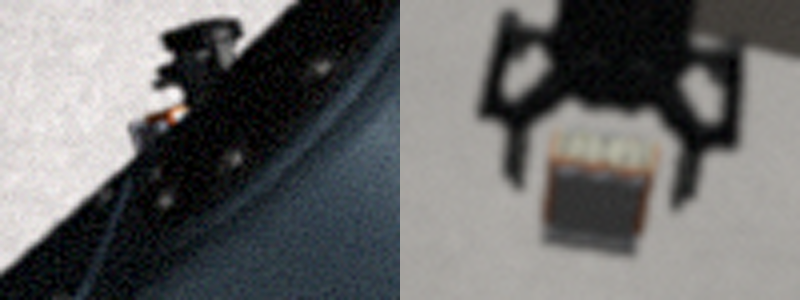

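The side crop shows the fingers straddling both rack ends, tips about half-way down the rack. Closing and lifting.

Emit:
{"method": "carry_out", "body": {
  "targets": [
    [[40, 0, 0, 0, 0], [40, 0, 0, 0, 0], [40, 0, 0, 0, 0], [40, 0, 0, 0, 0], [40, 0, 0, 0, 0], [40, 0, 0, 0, 0], [40, 0, 0, 0.2, 0], [40, 0, 0, 0.4, 0], [40, 0, 0, 0.8, 0], [40, 0, 0, 1.2, 0], [40, 0, 0, 1.6, 0], [40, 0, 0, 1.6, 0]]
  ],
  "squeeze": 40
}}

```text
time_s: 5.28
ee_pos: [0.5294, -0.2806, 0.0911]
eef_rot: [[-0.345, 0.939, 0.003], [0.939, 0.345, -0.002], [-0.003, 0.002, -1.0]]
ft_force: [0.7, 0.1, -2.2]
finger_gap: 0.699
```

Emit:
{"method": "carry_out", "body": {
  "targets": [
    [[40, 0.02, 0.3, 0, -1], [40, 0.06, 1.0, 0, -4], [40, 0.12, 1.8, 0, -7], [40, 0.16, 2.6, 0, -10], [40, 0.2, 3.4, 0, -12], [40, 0.25, 4.2, 0, -14], [40, 0.3, 5.0, 0, -16], [40, 0.34, 5.5, 0, -16], [40, 0.34, 5.79, 0, -16], [40, 0.34, 5.79, -0.3, -16], [40, 0.34, 5.79, -0.7, -16], [40, 0.34, 5.79, -1.1, -16]]
  ]
}}

```text
time_s: 6.78
ee_pos: [0.5452, 0.0084, 0.0327]
eef_rot: [[-0.072, 0.997, -0.001], [0.997, 0.072, -0.0], [-0.0, -0.001, -1.0]]
ft_force: [-1.1, -0.1, -2.1]
finger_gap: 0.697
```

Emit:
{"method": "carry_out", "body": {
  "targets": [
    [[40, 0, 0, -0.2, 0], [40, 0, 0, -0.35, 0], [40, 0, 0, -0.45, 0], [40, 0, 0, -0.52, 0], [40, 0, 0, -0.55, 0], [40, 0, 0, -0.55, 0], [40, 0, 0, -0.55, 0]]
  ]
}}

```text
time_s: 7.65
ee_pos: [0.5456, 0.0097, 0.0071]
eef_rot: [[-0.073, 0.997, 0.001], [0.997, 0.073, -0.0], [-0.0, 0.001, -1.0]]
ft_force: [0.4, -0.0, -1.4]
finger_gap: 0.701
```

Emit:
{"method": "carry_out", "body": {
  "targets": [
    [[40, 0, 0, -0.03, 0], [40, 0, 0, -0.04, 0], [40, 0, 0, -0.04, 0], [60, 0, 0, -0.04, 0], [70, 0, 0, -0.04, 0], [85, 0, 0, -0.04, 0], [85, 0, 0, -0.04, 0], [85, 0, 0, -0.04, 0], [85, 0, 0, -0.04, 0]]
  ]
}}

```text
time_s: 8.78
ee_pos: [0.5454, 0.0096, 0.0047]
eef_rot: [[-0.073, 0.997, -0.0], [0.997, 0.073, 0.0], [0.0, -0.0, -1.0]]
ft_force: [-1.1, 0.3, -0.2]
finger_gap: 0.994
```

Emit:
{"method": "carry_out", "body": {
  "targets": [
    [[85, 0, 0, 0.3, 0], [85, 0, 0, 0.7, 0], [85, 0, 0, 1.2, 0], [85, 0, 0, 1.9, 10], [85, 0, 0, 2.6, 20], [85, 0, 0, 2.6, 30], [85, 0, 0, 2.6, 40], [85, 0, 0, 2.6, 50], [85, 0, 0, 2.6, 60], [85, 0, 0, 2.6, 70], [85, 0, 0, 2.6, 80], [85, 0, 0, 2.6, 90]]
  ]
}}

```text
time_s: 10.28
ee_pos: [0.5454, 0.0097, 0.1358]
eef_rot: [[-0.997, -0.079, 0.001], [-0.079, 0.997, -0.0], [-0.001, -0.0, -1.0]]
ft_force: [-0.2, 1.0, 0.8]
finger_gap: 0.999
```

Run:
```python
from h import *
o=get_obs(); print(o["time_s"],o["ee_pos"],o["eef_rot"][:,1],o["ft_force"],o["joint_pos"])
a=shot("top","t3"); b=shot("side","s3")
for c in("top","side"): print([(np.round(r["point"]).tolist(),round(r["confidence"],2)) for r in nets.look_for(c,"rack")])
P=[T(.5455,.0097,.0735,rect(.03,.017,z)) for z in(.004,.049)]
cv2.imwrite("pics/m5.png",np.hstack([crop(a,297,190,polys=P,cam="top"),crop(b,265,185,80,60,5,P,"side",g=1.2)]))
```

```text
10.275 [0.54537795 0.00967454 0.13583443] [-7.86353462e-02  9.96903421e-01 -2.26413644e-04] [-0.21343915  0.97140858  0.7722829 ] [-1.87193143e-01  5.55604908e-01  1.72235601e+00  5.99343823e-06
  8.62753436e-01 -1.83671008e+00]
[([294.0, 200.0], 0.65)]
[([262.0, 180.0], 0.86)]
```

View pics/m5.png

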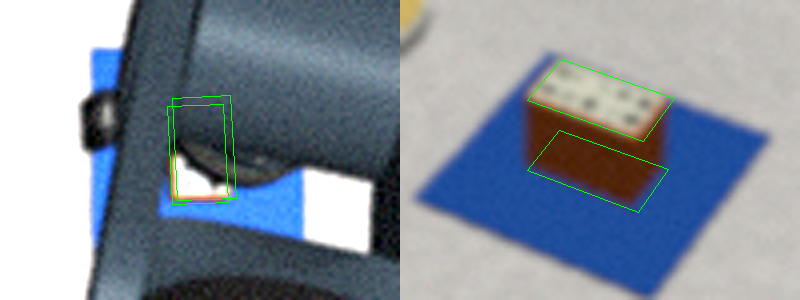

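The rack stands upright on the mat, within about 1 mm of the drawn pose. I'll take it by its long sides, 5 mm toward the front to keep room for the lid.

Emit:
{"method": "carry_out", "body": {
  "targets": [
    [[85, -0.1, 0, -0.5, 0], [85, -0.1, 0, -1.1, 0], [85, -0.1, 0, -1.6, 0], [85, -0.1, 0, -2.0, 0], [85, -0.1, 0, -2.28, 0], [85, -0.1, 0, -2.28, 0], [20, -0.1, 0, -2.28, 0], [20, -0.1, 0, -2.28, 0], [20, -0.1, 0, -2.28, 0], [20, -0.1, 0, -2.28, 0], [20, -0.1, 0, -2.28, 0], [20, -0.1, 0, -2.28, 0]]
  ]
}}

```text
time_s: 11.98
ee_pos: [0.5409, 0.0096, 0.0216]
eef_rot: [[-0.997, -0.073, 0.001], [-0.073, 0.997, -0.0], [-0.001, -0.0, -1.0]]
ft_force: [-0.4, 0.0, 5.4]
finger_gap: 0.389
```

Emit:
{"method": "carry_out", "body": {
  "targets": [
    [[20, 0, 0, 0, 0], [20, 0, 0, 0, 0], [20, 0, 0, 0.1, 0], [20, 0, 0, 0.3, 0], [20, 0, 0, 0.6, 0], [20, 0, 0, 0.6, 0]]
  ]
}}

```text
time_s: 12.72
ee_pos: [0.5416, 0.0095, 0.0524]
eef_rot: [[-0.997, -0.073, 0.003], [-0.073, 0.997, -0.001], [-0.003, -0.001, -1.0]]
ft_force: [-0.1, -0.7, -2.3]
finger_gap: 0.392
```

Emit:
{"method": "carry_out", "body": {
  "targets": [
    [[20, 0, 0, 0.6, 0], [20, -0.2, 0, 1.2, 0], [20, -0.5, 0.3, 1.6, 0], [20, -0.8, 0.8, 1.6, 0], [20, -0.87, 1.5, 1.6, 0], [20, -0.87, 2.2, 1.6, 0], [20, -0.87, 2.9, 1.6, 0], [20, -0.87, 3.6, 1.6, 0], [20, -0.87, 4.3, 1.6, 0], [20, -0.87, 4.7, 1.6, 0], [20, -0.87, 4.93, 1.6, 0], [20, -0.87, 4.93, 1.6, 0]]
  ]
}}

```text
time_s: 14.22
ee_pos: [0.4968, 0.2561, 0.1307]
eef_rot: [[-0.997, -0.074, -0.0], [-0.074, 0.997, -0.0], [0.0, -0.0, -1.0]]
ft_force: [0.2, 0.3, -1.9]
finger_gap: 0.389
```

Emit:
{"method": "carry_out", "body": {
  "targets": [
    [[20, 0, 0, -0.2, 0], [20, 0, 0, -0.5, 0], [20, 0, 0, -0.7, 0], [20, 0, 0, -0.7, 0], [20, 0, 0, -0.7, 0]]
  ]
}}

```text
time_s: 14.85
ee_pos: [0.4971, 0.2561, 0.0957]
eef_rot: [[-0.997, -0.073, -0.0], [-0.073, 0.997, -0.0], [0.0, -0.0, -1.0]]
ft_force: [-0.4, -0.3, -1.8]
finger_gap: 0.388
```

Run:
```python
from h import *
o=get_obs(); p=o["ee_pos"]; y=o["eef_rot"][:,1]; yaw=np.arctan2(-y[0],y[1]); print(o["time_s"],p,yaw,o["ft_force"])
a=shot("top","t4"); b=shot("side","s4")
c=T(p[0],p[1],yaw,[.0048,0,0])[0]; zb=p[2]-.0216+.004
R=[T(c[0],c[1],yaw,rect(.03,.017,z)) for z in(zb,zb+.045)]
C=[T(.5016,.2564,.0715,rect(.04,.07,.065)),T(.5016,.2564,.0715,rect(.035,.021,.017))]
cv2.imwrite("pics/m6.png",np.hstack([crop(a,192,205,polys=R,cam="top"),crop(b,215,230,polys=R+C,cam="side",g=1.2)]))
```

```text
14.85 [0.49707488 0.25605668 0.09568151] 0.07271754403041292 [-0.38029268 -0.30298233 -1.80859056]
```

View pics/m6.png

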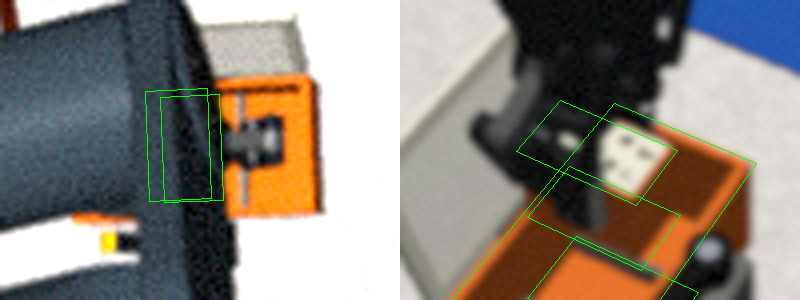

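The rack hangs level and, compared with the rim overlay (same ~1.5 px bias for both), is centred over the nest. Lowering.

Emit:
{"method": "carry_out", "body": {
  "targets": [
    [[20, 0, 0, -0.2, 0], [20, 0, 0, -0.4, 0], [20, 0, 0, -0.6, 0], [20, 0, 0, -0.8, 0], [20, 0, 0, -1.0, 0], [20, 0, 0, -1.15, 0], [20, 0, 0, -1.25, 0], [20, 0, 0, -1.35, 0], [20, 0, 0, -1.35, 0]]
  ]
}}

```text
time_s: 16.08
ee_pos: [0.4968, 0.2561, 0.028]
eef_rot: [[-0.997, -0.073, -0.0], [-0.073, 0.997, -0.0], [0.0, -0.0, -1.0]]
ft_force: [0.1, -0.7, -2.2]
finger_gap: 0.385
```

Emit:
{"method": "carry_out", "body": {
  "targets": [
    [[20, 0, 0, -0.05, 0], [20, 0, 0, -0.09, 0], [20, 0, 0, -0.09, 0], [20, 0, 0, -0.09, 0]]
  ]
}}

```text
time_s: 16.58
ee_pos: [0.497, 0.2561, 0.0239]
eef_rot: [[-0.997, -0.073, 0.0], [-0.073, 0.997, 0.0], [-0.0, 0.0, -1.0]]
ft_force: [-0.1, -0.3, -0.9]
finger_gap: 0.387
```

Emit:
{"method": "carry_out", "body": {
  "targets": [
    [[45, 0, 0, -0.01, 0], [60, 0, 0, -0.01, 0], [70, 0, 0, -0.01, 0], [70, 0, 0, -0.01, 0], [70, 0, 0, -0.01, 0], [70, 0, 0, 0.3, 0], [70, 0, 0, 0.8, 0], [70, 0, 0, 1.4, 0], [70, 0, 0, 2.0, 0], [70, 0, 0, 3.0, 0], [70, 0, 0, 4.0, 0], [70, 0, 0, 4.0, 0]]
  ]
}}

```text
time_s: 18.08
ee_pos: [0.4997, 0.2571, 0.2293]
eef_rot: [[-0.997, -0.073, 0.011], [-0.073, 0.997, 0.003], [-0.011, 0.002, -1.0]]
ft_force: [0.2, 0.1, -1.1]
finger_gap: 0.819
```

Run:
```python
from h import *
o=get_obs(); print(o["time_s"],o["ee_pos"],o["ft_force"])
a=shot("top","t5"); b=shot("side","s5")
R=[T(.5016,.2564,.0715,rect(.03,.017,.05))]
C=[T(.5016,.2564,.0715,rect(.04,.07,.065))]
cv2.imwrite("pics/m7.png",np.hstack([crop(a,192,205,polys=R,cam="top"),crop(b,215,240,polys=R+C,cam="side",g=1.2)]))
```

```text
18.075 [0.499659   0.25707024 0.22934915] [ 0.17693095  0.06749288 -1.11134134]
```

View pics/m7.png

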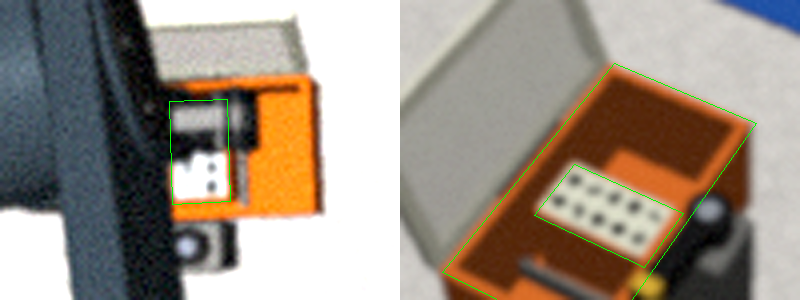

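The rack is seated between the ribs, upright, with the dotted top inside the drawn outline. The lid is still open. Now I'll work out the lid path.

Run:
```python
from h import *
c=(.5016,.2564,.0715)
# lid far-edge middle in first top picture -> angle guess
q=np.array([166,16])/4-.5+[142,167]
for th in(1.6,1.7,1.8,1.9,2.0):
    print(th,proj("top",T(*c,[.04-.08*np.cos(th),0,.065+.08*np.sin(th)])).round(1),proj("side",T(*c,[.04-.08*np.cos(th),.07,.065+.08*np.sin(th)])).round(1))
print(q)
vision.capture("top")
o=get_obs(); p0=np.array([.4968,.256,.0234+.2]); print(o["ee_pos"],p0)
def sh(x,z,y=0): return ((T(*c,[x,y,z])[0]-p0)/.05).round(2).tolist()
print("behind",sh(.115,.223),sh(.115,.12))
for th in np.radians([100,90,80,70,60,50,40,30,20,10,5,0]):
    r=.068; u=np.array([-np.cos(th),np.sin(th)]);n=np.array([np.sin(th),np.cos(th)])
    k=np.array([.04,.065])+r*u+.006*n
    print(round(np.degrees(th)),sh(k[0]+.011,k[1]))
```

```text
1.6 [[183.5 182.3]] [[166.3 239.9]]
1.7 [[183.4 178.6]] [[162.4 238.2]]
1.8 [[183.4 175. ]] [[158.7 236.9]]
1.9 [[183.5 171.5]] [[155.2 236. ]]
2.0 [[183.7 168.2]] [[152.  235.4]]
[183.  170.5]
[0.49603138 0.25587993 0.22367441] [0.4968 0.256  0.2234]
behind [2.39, 0.17, -0.01] [2.39, 0.17, -2.07]
100 [1.47, 0.11, -1.85]
90 [1.23, 0.09, -1.81]
80 [1.0, 0.07, -1.81]
70 [0.76, 0.06, -1.85]
60 [0.54, 0.04, -1.93]
50 [0.33, 0.02, -2.05]
40 [0.15, 0.01, -2.2]
30 [-0.0, 0.0, -2.38]
20 [-0.12, -0.01, -2.59]
10 [-0.2, -0.01, -2.81]
5 [-0.23, -0.02, -2.93]
0 [-0.24, -0.02, -3.05]
```

Emit:
{"method": "carry_out", "body": {
  "targets": [
    [[0, 0.6, 0.04, 0, 0], [0, 1.3, 0.09, 0, 0], [0, 1.9, 0.14, 0, 0], [0, 2.39, 0.17, 0, 0], [0, 2.39, 0.17, -0.5, 0], [0, 2.39, 0.17, -1.1, 0], [0, 2.39, 0.17, -1.6, 0], [0, 2.39, 0.17, -1.9, 0], [0, 2.39, 0.17, -1.9, 0], [0, 2.39, 0.17, -1.9, 0]]
  ]
}}

```text
time_s: 19.48
ee_pos: [0.617, 0.2648, 0.1294]
eef_rot: [[-0.997, -0.073, 0.001], [-0.073, 0.997, 0.0], [-0.001, 0.0, -1.0]]
ft_force: [-0.3, -0.0, 0.4]
finger_gap: 0.0
```

Emit:
{"method": "carry_out", "body": {
  "targets": [
    [[0, -0.3, -0.02, 0, 0], [0, -0.6, -0.04, 0, 0], [0, -0.8, -0.05, 0, 0], [0, -1.0, -0.07, 0, 0], [0, -1.2, -0.08, 0, 0], [0, -1.4, -0.1, 0.02, 0], [0, -1.6, -0.11, 0.02, 0]]
  ]
}}

```text
time_s: 20.35
ee_pos: [0.5357, 0.259, 0.1297]
eef_rot: [[-0.997, -0.073, -0.0], [-0.073, 0.997, -0.0], [0.0, -0.0, -1.0]]
ft_force: [1.1, -0.3, -0.3]
finger_gap: 0.004
```

Emit:
{"method": "carry_out", "body": {
  "targets": [
    [[0, -0.25, -0.02, -0.05, 0], [0, -0.46, -0.04, -0.17, 0], [0, -0.64, -0.05, -0.32, 0], [0, -0.79, -0.06, -0.5, 0], [0, -0.91, -0.07, -0.71, 0], [0, -0.99, -0.07, -0.93, 0], [0, -1.02, -0.08, -1.05, 0], [0, -1.03, -0.08, -1.12, 0], [0, -1.03, -0.08, -1.16, 0], [0, -1.03, -0.08, -1.16, 0]]
  ]
}}

```text
time_s: 21.6
ee_pos: [0.4853, 0.2552, 0.0718]
eef_rot: [[-0.997, -0.073, 0.001], [-0.073, 0.997, 0.0], [-0.001, 0.0, -1.0]]
ft_force: [-0.4, -0.1, -0.3]
finger_gap: 0.0
```

Emit:
{"method": "carry_out", "body": {
  "targets": [
    [[0, 0, 0, -0.03, 0], [0, 0, 0, -0.05, 0], [0, 0, 0, -0.05, 0], [0, 0, 0, -0.05, 0]]
  ]
}}

```text
time_s: 22.1
ee_pos: [0.4855, 0.2552, 0.0709]
eef_rot: [[-0.997, -0.073, 0.002], [-0.073, 0.997, 0.0], [-0.002, 0.0, -1.0]]
ft_force: [-1.9, -0.9, 8.9]
finger_gap: -0.0
```

Run:
```python
from h import *
o=get_obs(); print(o["time_s"],o["ee_pos"],o["ft_force"])
a=shot("top","t6"); b=shot("side","s6")
C=[T(.5016,.2564,.0715,rect(.04,.07,.071))]
cv2.imwrite("pics/m8.png",np.hstack([crop(a,192,205,polys=C,cam="top",g=1.6),crop(b,215,240,polys=C,cam="side",g=1.2)]))
```

```text
22.1 [0.4855217  0.25524776 0.07094539] [-1.932795   -0.8830867   8.88329897]
```

View pics/m8.png

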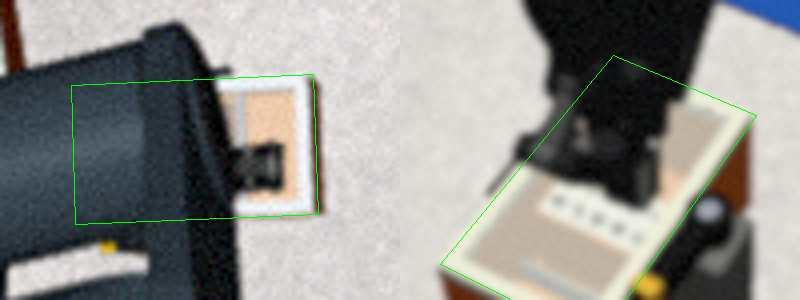

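The lid lies flat on the rim: the outline matches and it pushes back with 8.9 N at z = 70.9 mm. The nose is still alongside. Next I'll work out the turnbutton arc.

Run:
```python
from h import *
yaw=.0715; pv=(.4466,.254); p0=np.array([.4848,.255,.0689])
def sh(x,y,z): return ((T(*pv,yaw,[x,y,z])[0]-p0)/.05).round(2).tolist()
print("pre",sh(-.045,.036,.12),sh(-.045,.036,.0785))
for f in np.radians([-10,0,10,20,30,40,50,60,70,80,85,90]):
    h=.011*abs(np.cos(f))+.0145*abs(np.sin(f))+.006; r=.036
    print(round(np.degrees(f)),sh(r*np.sin(f)-h*np.cos(f),r*np.cos(f)+h*np.sin(f),.0785))
```

```text
pre [-1.71, 0.63, 1.02] [-1.71, 0.63, 0.19]
-10 [-1.31, 0.58, 0.19]
0 [-1.15, 0.67, 0.19]
10 [-1.07, 0.74, 0.19]
20 [-0.98, 0.79, 0.19]
30 [-0.86, 0.83, 0.19]
40 [-0.73, 0.84, 0.19]
50 [-0.58, 0.83, 0.19]
60 [-0.44, 0.78, 0.19]
70 [-0.3, 0.7, 0.19]
80 [-0.17, 0.59, 0.19]
85 [-0.12, 0.52, 0.19]
90 [-0.08, 0.44, 0.19]
```

Emit:
{"method": "carry_out", "body": {
  "targets": [
    [[0, 0, 0, 0.3, 0], [0, 0, 0, 0.8, 0], [0, -0.3, 0.1, 1.1, 0], [0, -0.9, 0.3, 1.1, 0], [0, -1.4, 0.5, 1.1, 0], [0, -1.71, 0.63, 1.1, 0], [0, -1.71, 0.63, 1.1, 0], [0, -1.71, 0.63, 0.7, 0], [0, -1.71, 0.63, 0.3, 0], [0, -1.71, 0.63, 0.19, 0], [0, -1.71, 0.63, 0.19, 0]]
  ]
}}

```text
time_s: 23.58
ee_pos: [0.4, 0.2865, 0.0786]
eef_rot: [[-0.997, -0.072, -0.0], [-0.072, 0.997, -0.0], [0.0, -0.0, -1.0]]
ft_force: [-0.4, 0.2, 0.5]
finger_gap: 0.001
```

Emit:
{"method": "carry_out", "body": {
  "targets": [
    [[0, 0.25, 0.0, 0, 0], [0, 0.45, 0.02, 0, 0], [0, 0.56, 0.04, 0, 0], [0, 0.64, 0.11, 0, 0], [0, 0.73, 0.16, 0, 0], [0, 0.85, 0.2, 0, 0], [0, 0.98, 0.21, 0, 0], [0, 1.13, 0.2, 0, 0], [0, 1.27, 0.15, 0, 0], [0, 1.27, 0.15, 0, 0]]
  ]
}}

```text
time_s: 24.82
ee_pos: [0.4644, 0.2941, 0.079]
eef_rot: [[-0.997, -0.072, 0.002], [-0.072, 0.997, 0.001], [-0.002, 0.001, -1.0]]
ft_force: [-0.3, -0.8, -0.2]
finger_gap: 0.0
```

Emit:
{"method": "carry_out", "body": {
  "targets": [
    [[0, 0.14, -0.08, 0, 0], [0, 0.27, -0.19, 0, 0], [0, 0.32, -0.26, 0, 0], [0, 0.35, -0.31, 0, 0], [0, 0.35, -0.31, 0, 0]]
  ]
}}

```text
time_s: 25.45
ee_pos: [0.4808, 0.2783, 0.0789]
eef_rot: [[-0.997, -0.073, 0.001], [-0.073, 0.997, -0.0], [-0.001, -0.0, -1.0]]
ft_force: [0.5, -0.1, -0.1]
finger_gap: -0.002
```

Run:
```python
from h import *
o=get_obs(); print(o["time_s"],o["ee_pos"],o["ft_force"])
a=shot("top","t7"); b=shot("side","s7")
C=[T(.5016,.2564,.0715,rect(.04,.07,.071))]
cv2.imwrite("pics/m9.png",np.hstack([crop(a,192,205,polys=C,cam="top",g=1.6),crop(b,215,240,cam="side",g=1.2)]))
```

```text
25.45 [0.48076279 0.27834722 0.07885619] [ 0.46737005 -0.12102691 -0.09742768]
```

View pics/m9.png

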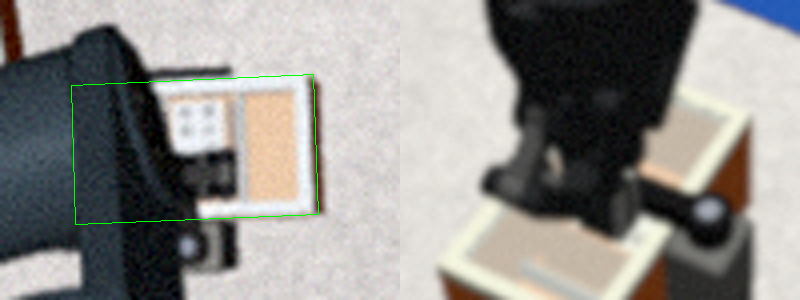

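The nose now points across the lid and is close to square. I'll push in small steps until the stop shows in the force.

Emit:
{"method": "carry_out", "body": {
  "targets": [
    [[0, 0.02, -0.06, 0, 0], [0, 0.03, -0.12, 0, 0], [0, 0.03, -0.12, 0, 0], [0, 0.03, -0.12, 0, 0]]
  ]
}}

```text
time_s: 26.05
ee_pos: [0.4814, 0.2753, 0.0789]
eef_rot: [[-0.997, -0.071, 0.0], [-0.071, 0.997, 0.005], [-0.0, 0.005, -1.0]]
ft_force: [-2.7, 9.7, -1.9]
finger_gap: -0.0
```

9.7 N and the arm stopped short of its target, so the button is at its stop. Backing off, rising and clearing for a last look.

Emit:
{"method": "carry_out", "body": {
  "targets": [
    [[0, 0, 0.2, 0, 0], [0, 0, 0.5, 0, 0], [0, 0, 0.5, 0.5, 0], [0, 0, 0.5, 1.2, 0], [0, 0, 0.5, 2.0, 0], [0, 0, 0, 2.5, 0], [0, 0, -1.0, 2.5, 0], [0, 0, -2.0, 2.5, 0], [0, 0, -3.0, 2.5, 0], [0, 0, -4.0, 2.5, 0], [0, 0, -5.0, 2.5, 0], [0, 0, -5.0, 2.5, 0]]
  ]
}}

```text
time_s: 27.55
ee_pos: [0.4828, 0.0198, 0.204]
eef_rot: [[-0.998, -0.068, 0.001], [-0.068, 0.998, -0.001], [-0.001, -0.001, -1.0]]
ft_force: [0.8, -0.0, -0.7]
finger_gap: 0.0
```

Run:
```python
from h import *
o=get_obs(); print(o["time_s"],o["ee_pos"],o["ft_force"],o["qvel"].round(3))
a=shot("top","t8"); b=shot("side","s8")
C=[T(.5016,.2564,.0715,rect(.04,.07,.071)),T(.4466,.254,.0715,[[0,-.006,.0885],[.05,-.006,.0885],[.05,.006,.0885],[0,.006,.0885]])]
cv2.imwrite("pics/m10.png",np.vstack([np.hstack([crop(a,192,205,polys=C,cam="top",g=1.6),crop(b,215,240,cam="side",g=1.2)]),np.hstack([cv2.resize(a,(400,300)),cv2.resize(b,(400,300))])]))
```

```text
27.55 [0.48275572 0.01977633 0.20404102] [ 0.77565996 -0.04964969 -0.65813801] [0.064 0.    0.01  0.035 0.011 0.026]
```

View pics/m10.png

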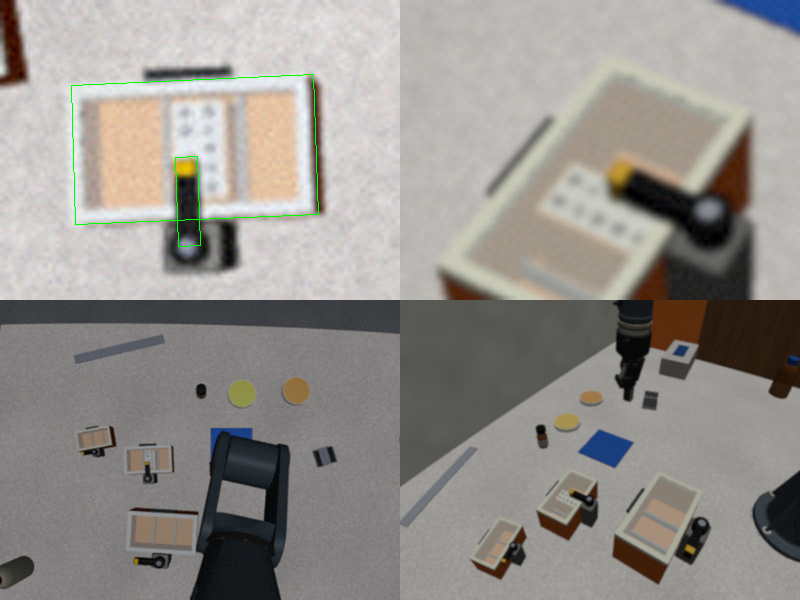

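The lid is shut and the nose is square across it, matching the drawn outline. The rack sits between the ribs under the lid, and the dishes and vial look unmoved. Handing in once the arm is at rest.

Emit:
{"method": "carry_out", "body": {
  "targets": [
    [[0, 0, 0, 0, 0], [0, 0, 0, 0, 0], [0, 0, 0, 0, 0], [0, 0, 0, 0, 0]]
  ]
}}

```text
time_s: 28.15
ee_pos: [0.4819, 0.0231, 0.2038]
eef_rot: [[-0.997, -0.074, -0.0], [-0.074, 0.997, -0.0], [0.0, 0.0, -1.0]]
ft_force: [0.0, -0.2, -0.4]
finger_gap: 0.002
```

```bash
python3 -c "
from rig import ticket; print(ticket.job_done())"
```

```text
the job is handed in; nothing more can be done
None
```

The job is finished and handed in at about 28 s of the 72 s allowed; the system reports no verdict. I lifted the rack out of the cradle by its ends, stood it on the blue mat and let go. I then took it again by its long sides and set it between the ribs in the case. After that I swung the lid shut and turned the turnbutton across it to its stop.

**Last checks:**
- **Lid:** it lies on its drawn outline, and pressing on it gave 8.9 N at 70.9 mm height (71 mm expected).
- **Turnbutton:** the nose lies square across the lid in the last picture, and the stop pushed back with 9.7 N.
- **Rack:** it stands upright between the ribs, seen through the lid.
- **Dishes and vial:** they look unmoved. I judged this by eye and did not measure it.
- **Robot:** it was clear of everything and at rest at hand-in.

No check failed. The one disagreement was an offset of about 1–2 mm between the side camera and the drawn outlines. It was the same for the rack and the case, so it should not affect the fit.

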